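# Sort the gearbox parts into their trays

### The arm

A 6-joint arm with a two-finger parallel gripper is mounted at the origin on the work surface. World frame = base frame: x ahead of the robot, y to its left, z up, the work surface at z = 0. Lengths are in m, angles in rad, forces in N, time in s.
With the tool pointing down it reaches from about 0.35 to 0.975 m from the base axis. Payload 4.9 kg.
Tool frame: the origin (TCP) lies midway between the tips of the shut fingers; the grasp point (between the pads) lies 19 mm behind it; z points along the fingers, y is the line along which they close (so a half turn about z gives the same grasp; the last joint's range is limited). The gripper opens to 85 mm and grips with 20 to 120 N. Pads are 22 mm wide; open, the fingers measure 114 mm over their backs; the gripper's body (76 mm by 85 mm) begins 54 mm behind the grasp point. The pads swing forward as they close: fully open they stand 13 mm farther back than shut.
Start: joints at [1.226, 0.053, 1.613, -0, 1.476, -0.119], TCP at [0.14, 0.609, 0.231] pointing down, gripper open.
Joint ranges: [-3.01, 3.01], [-1.01, 2.22], [0.06, 2.58], [-1.02, 4.17], [0.09, 2.62], [-3.14, 3.14]. Speed limits (rad/s): [2.57, 2.57, 3.14, 3.14, 3.14, 3.14].

### API

Orientations are given as a rotation vector (axis times angle).
In Python, from station import ctrl gives the robot as it stands. The module is installed in compiled form; this text tells all that it offers.
- The arm moves only by the shell command python3 -m handwheel 'ROWS' [OPENING] [FORCE]. ROWS is JSON, a list of rows, each a list of 2 entries, a list of its own where there are three numbers: the shift along the tool's x, y, z in cm, then the turn, a rotation vector about the tool's x, y, z in rad. In form: [[[tx, ty, tz], [ax, ay, az]], ...]. A call has 1 to 5 rows; each row is the pose to reach, as a shift and turn from the pose commanded when the call began, along the tool's axes at that moment; what a row does not reach only later rows make up. A row lasts 1/8 s, in which the tool goes at most 62.5 mm and 10.7 degrees, less where a joint would pass 70% of its speed; a pose out of reach is approached as far as the arm can. A call with a gripper value outside its range is refused whole. OPENING is the gripper's target within -1 to 1 (shut at 1, half-way at 0, fully open at -1), set as the call begins (- or left out, the last holds). The fingers move at their own pace and stop on an object; FORCE is the grip in N (left out, the last holds). Time passes only in rows, so rows that repeat a pose let the fingers close. It gives the time, the measured TCP pose, the force, the opening and the grip force at its end, in the units of the state.
- ctrl.get_obs(): the state, without advancing time (a new reading comes with each control period).
- ctrl.get_image(name): name is "side" or "top"; returns the picture (420x560x3 uint8, blue, green, red); there is no depth.
- ctrl.calibration(name): a dict with "fx", "fy", "cx", "cy" (pixels), "k1" (the pictures are not rectified: a ray, as slopes to the right and down, at radius r is drawn at 1 + k1 r^2 times it, then the intrinsics apply), "R" (3x3) and "t" (3): a world point X has camera coordinates R X + t. Camera axes: x right, y down, z forward; pixel columns grow to the right and rows downward; lengths in m; the calibration is good to about 2 mm. A picture is of the moment at which its call begins. calibration takes no time and is no camera call.
- ctrl.finish_job(): hands the job in; it is judged then, once.
Trained networks look in the newest picture that a camera, given by its name, has taken for a name from the list of things; names that differ only in an ending like _2 or _b are one class to them, and where a whole thing is asked for, a point or a joint stands for the part that bears it (a point fixed in the world has none). Each returns a list of dicts, best first, with "score" (0 to 1); they miss things now and then, are a little off and sometimes report something else, mostly with a low value. They report only what shows in the picture. A call takes as long as a camera call. They do not tell look-alikes from the thing itself.
- ctrl.look_for(camera, query): "position" ([column, row] in pixels, amid what is visible of it).
- ctrl.landmark_of(camera, query): "position" ([column, row] in pixels: a listed point, or the origin of a listed thing).
The state is a dict: "t": time; "q": joint angles; "dq": joint speeds; "effort": joint torques, N m; "tool_pos": TCP position; "tool_rot": TCP orientation; "contact_force": force on the tool from outside, world axes, zero at the start; "wrist_torque": the same for the moment, N m; "opening": finger opening in m; "grip_force": force on a finger pad.
Only numpy, scipy, OpenCV 4.12 (cv2) and the standard library are available. Lean on these libraries where they do the work, as an engineer would, in place of code of your own. Each camera call takes 0.05 s, during which the arm holds its last target. There are 200 camera calls.

### The job

Sort the stripped gearbox parts: the larger gear flat in the larger bay of the two-bay aluminium tray and the smaller gear flat in its smaller bay, both hubs up; the two bearings flat on the floor of the round tub, side by side and not stacked; and the spindle lengthwise on the floor of the narrow cardboard tray. Leave everything released and at rest.

Things in the scene. Friction and masses are not known exactly. Their poses are not given: they have to be found in the camera images.
- gear_large: The larger toothed steel gear, free, lying flat on the bench with its hub up. Toothed disc 56 mm across the teeth and 12 mm thick; on it a round hub of 26 mm diameter rises a further 26 mm (top 38 mm above the underside), which is what to grip. Origin: centre of the underside, z up. Yaw does not matter.
- gear_small: The smaller toothed steel gear, free, lying flat on the bench with its hub up. Toothed disc 44 mm across the teeth and 12 mm thick; on it a round hub of 20 mm diameter rises a further 26 mm (top 38 mm above the underside), which is what to grip. Origin: centre of the underside, z up. Yaw does not matter.
- bearing_large: The larger ball bearing, free: a plain steel ring lying flat on the bench, 46 mm outside diameter, 22 mm bore, 16 mm high. Origin: centre of the underside, z up. Yaw does not matter.
- bearing_small: The smaller ball bearing, free: a plain steel ring lying flat on the bench, 34 mm outside diameter, 14 mm bore, 14 mm high. Origin: centre of the underside, z up. Yaw does not matter.
- spindle: Steel spindle, free, lying on the bench: a round rod of 16 mm diameter with a hexagonal flange at each end (36 mm across the flats, 42 mm over the corners, 14 mm thick), 110 mm long over all; 80 mm of bare rod between the flanges. It rests on the flats of its flanges and does not roll. Origin: middle of its length on the axis, 18 mm above what it lies on; x runs along the rod (either end may lead). The bare rod's middle is the place to grip.
- gear_tray: Fixed shallow aluminium tray with two bays, 92 mm (own x) by 160 mm (own y) outside; floor 4 mm thick, rim 18 mm above the bench, walls and the one divider 4 mm thick. Larger bay 84 x 84 mm inside, centred at own y = -34 mm; smaller bay 84 (x) x 64 (y) mm inside, centred at own y = +44 mm; both at x = 0. Origin: centre of the underside, z up.
- bearing_tub: Fixed round white plastic tub, 148 mm outside and 140 mm inside diameter; floor 4 mm thick, rim 22 mm above the bench. Origin: centre of the underside, z up.
- spindle_tray: Fixed narrow cardboard tray without divider, 70 mm (own x) by 148 mm (own y) outside, 62 x 140 mm inside; floor 4 mm thick, rim 14 mm above the bench. The spindle lies along own y. Origin: centre of the underside, z up.
Mind the look-alikes: they are no part of the job. Leave any pink or red look-alike of the bearing_small alone. What is shaped like the gear_large but turquoise is not meant.

How it is judged:
At the end, for the whole second after the job is handed in: Each gear hub up on the floor of its own bay, both bearings on the floor of the tub, neither on the other, the spindle on the floor of the narrow tray within 0.3 rad of its length; heights within 4 mm, gears and bearings within 0.12 rad of flat; all at rest (below 0.02 m/s) (x of gear_large in the frame of gear_tray between -0.017 and 0.017 m and y of gear_large in the frame of gear_tray between -0.051 and -0.017 m and z of gear_large in the frame of gear_tray between 0 and 0.008 m and x of gear_small in the frame of gear_tray between -0.023 and 0.023 m and y of gear_small in the frame of gear_tray between 0.031 and 0.057 m and z of gear_small in the frame of gear_tray between 0 and 0.008 m and horizontal distance between bearing_large and bearing_tub below 0.049 m and z of bearing_large in the frame of bearing_tub between 0 and 0.008 m and horizontal distance between bearing_small and bearing_tub below 0.055 m and z of bearing_small in the frame of bearing_tub between 0 and 0.008 m and x of spindle in the frame of spindle_tray between -0.014 and 0.014 m and y of spindle in the frame of spindle_tray between -0.019 and 0.019 m and z of spindle in the frame of spindle_tray between 0.018 and 0.026 m and angle between the x axis of spindle and the y axis of spindle_tray, either way round below 0.3 rad and angle between each of gear_large, gear_small, bearing_large, bearing_small's own z axis and vertical below 0.12 rad and linear speed of each of gear_large, gear_small, bearing_large, bearing_small, spindle below 0.02 m/s); the robot touches nothing.
It also fails if it takes over 128 s, if anything falls off the work surface, if the arm or the gripper's body presses on something with over 40 N, if the wrist force passes 120 N, or if a joint passes its speed limit or range.

## Working session

There is one attempt and no reset: what is moved stays moved. The work goes in short steps, Python scripts to look and compute and a shell command to move; the robot and the scene stay as the last step left them, time stands still between calls to the robot, and variables do not carry over. Pictures are saved under pics/ and viewed, at most 14 in all, crops included, and the job is handed in when it is done.

```bash
mkdir -p pics
python3 - <<'E'
from station import ctrl
import cv2
for n in("top","side"):
    cv2.imwrite(f"pics/{n}0.png",ctrl.get_image(n)); print(n,ctrl.calibration(n))
o=ctrl.get_obs();print(o)
E
```

```text
top {'fx': 481.28087289594345, 'fy': 481.28087289594345, 'cx': 269.3477430750354, 'cy': 209.7815063853622, 'k1': -0.09678680458295709, 'R': array([[ 0.02045319, -0.99975414, -0.00856259],
       [-0.98309501, -0.01855228, -0.18215381],
       [ 0.18195017,  0.01214346, -0.98323277]]), 't': array([-0.00611884,  0.49667686,  0.9200631 ])}
side {'fx': 483.843404888962, 'fy': 483.843404888962, 'cx': 284.2978940173046, 'cy': 210.18228936101823, 'k1': -0.16092824375148593, 'R': array([[-0.89628103, -0.44346779, -0.00407862],
       [-0.31720188,  0.64746146, -0.69294778],
       [ 0.30994077, -0.6197822 , -0.72097624]]), 't': array([0.44824117, 0.17663117, 0.81573037])}
{'t': 0.1, 'q': array([ 1.22599187e+00,  5.32946412e-02,  1.61418098e+00, -1.16339987e-05,
        1.47596182e+00, -1.19020869e-01]), 'dq': array([ 0.00151663, -0.00172931, -0.0019057 ,  0.001736  , -0.00038498,
       -0.00051926]), 'effort': array([ 5.32454635e-05, -3.94903886e+01, -3.71364176e+01, -1.24622406e-04,
        3.95283263e-03, -5.74138539e-06]), 'tool_pos': array([0.13974243, 0.60859902, 0.23016907]), 'tool_rot': array([-3.53858810e-01, -3.12118363e+00,  2.82402520e-03]), 'contact_force': array([ 1.07563486,  0.40995885, -0.37830818]), 'wrist_torque': array([-0.00633544,  0.01303334, -0.00502875]), 'grip_force': 0.0, 'opening': 0.08562042428310632}
```

View pics/top0.png

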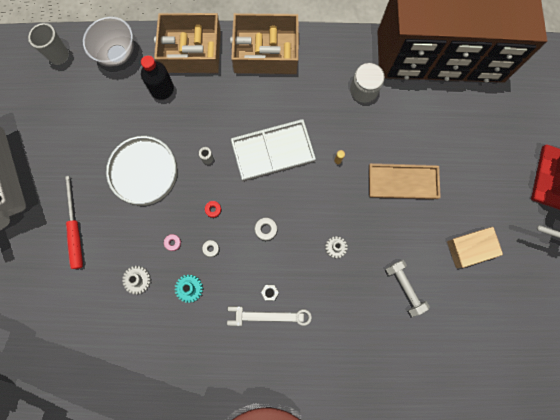

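View pics/side0.png

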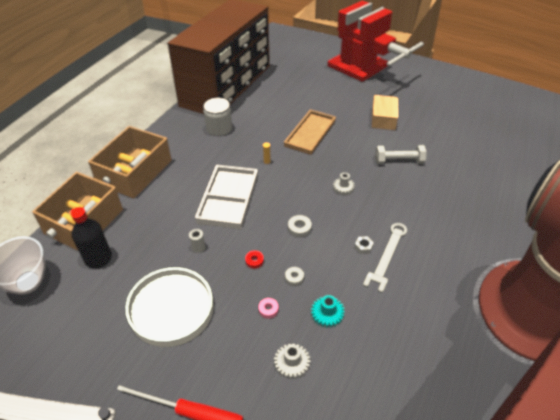

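The top view could offer these for each part:
- **gear_large:** steel (136,280) or turquoise (189,288). I choose steel.
- **gear_small:** (337,247).
- **bearing_small:** steel (210,248), pink (172,242) or red (213,209). I choose steel. The hex nut (270,292) and the sleeve (205,155) are not it.
- **bearing_large:** (266,229).
- **spindle:** (407,288). The wrench is not it.

The side view agrees.

```bash
cat > h.py <<'E'
import numpy as np, cv2
from station import ctrl
from scipy.spatial.transform import Rotation as Ro
def K(c): return np.array([[c['fx'],0,c['cx']],[0,c['fy'],c['cy']],[0,0,1]]),np.array([c['k1'],0,0,0,0.])
def world(cam,px,z):
    c=ctrl.calibration(cam);k,d=K(c)
    s=cv2.undistortPoints(np.array(px,float).reshape(-1,1,2),k,d).reshape(-1,2)
    R=np.array(c['R']);o=-R.T@c['t'];v=np.c_[s,np.ones(len(s))]@R
    return o+v*((z-o[2])/v[:,2])[:,None]
def pix(cam,X):
    c=ctrl.calibration(cam);k,d=K(c)
    return cv2.projectPoints(np.array(X,float).reshape(-1,1,3),cv2.Rodrigues(np.array(c['R']))[0],np.array(c['t']),k,d)[0].reshape(-1,2)
def rel(target,yaw=None):
    """shift (cm) in tool axes to target TCP, and tool-z turn so tool y axis lies along world yaw"""
    o=ctrl.get_obs();R=Ro.from_rotvec(o['tool_rot']).as_matrix()
    s=R.T@(np.array(target)-o['tool_pos'])*100
    y=R[:,1];a=np.arctan2(y[1],y[0]);out=[np.round(s,2)]
    if yaw is not None:
        d=(yaw-a+np.pi/2)%np.pi-np.pi/2; out.append(round(-d,3))  # tool z down
    return out
E
python3 - <<'E'
from h import *
Z=dict(gear_large=0,gear_small=0,bearing_large=0,bearing_small=0,spindle=.018,gear_tray=0,bearing_tub=0,spindle_tray=0)
for n,z in Z.items():
    for cam in("top","side"):
        for r in ctrl.landmark_of(cam,n)[:4]:
            print(n,cam,round(r['score'],2),np.round(r['position'],1),np.round(world(cam,r['position'],z)[0,:2],4))
a=cv2.imread('pics/top0.png')
cv2.imwrite('pics/c1.png',cv2.resize(a[195:325,100:300],(800,520),interpolation=cv2.INTER_CUBIC))
cv2.imwrite('pics/c2.png',cv2.resize(a[110:320,220:450],(800,600),interpolation=cv2.INTER_CUBIC))
E
```

```text
gear_large top 0.64 [187.7 288.3] [0.3379 0.1686]
gear_large top 0.59 [135.7 279.9] [0.3522 0.2781]
gear_large side 0.86 [295.4 362.4] [0.3467 0.2704]
gear_large side 0.72 [326.  314.2] [0.3383 0.1667]
gear_small top 0.89 [331.8 249.2] [ 0.4245 -0.127 ]
gear_small side 0.72 [345.5 184.7] [ 0.4265 -0.1487]
bearing_large top 0.52 [267.  228.2] [0.4659 0.0083]
bearing_large side 0.87 [298.3 230. ] [0.4625 0.0139]
bearing_small top 0.75 [172.2 246.1] [0.4243 0.2053]
bearing_small top 0.66 [211.1 252.3] [0.4131 0.1233]
bearing_small side 0.81 [294.4 276. ] [0.4215 0.1177]
bearing_small side 0.7 [252.6 263. ] [0.5037 0.1252]
bearing_small side 0.63 [270.  308.9] [0.4289 0.1992]
spindle top 0.62 [412.  288.4] [ 0.3457 -0.2876]
spindle side 0.78 [398.2 151.4] [ 0.3527 -0.2878]
gear_tray top 0.7 [332.3 249.4] [ 0.4241 -0.128 ]
gear_tray top 0.57 [276. 153.] [ 0.6297 -0.0076]
gear_tray side 0.74 [227.2 198.4] [ 6.339e-01 -4.000e-04]
bearing_tub top 0.68 [142. 171.] [0.585  0.2805]
bearing_tub side 0.66 [167.4 305.6] [0.5918 0.2739]
spindle_tray top 0.8 [402.1 178.6] [ 0.5784 -0.2785]
spindle_tray side 0.72 [225.  196.5] [ 0.6411 -0.0032]
spindle_tray side 0.69 [313.  133.5] [ 0.563  -0.2838]
spindle_tray side 0.18 [170.8 307.5] [0.5842 0.2744]
```

View pics/c1.png

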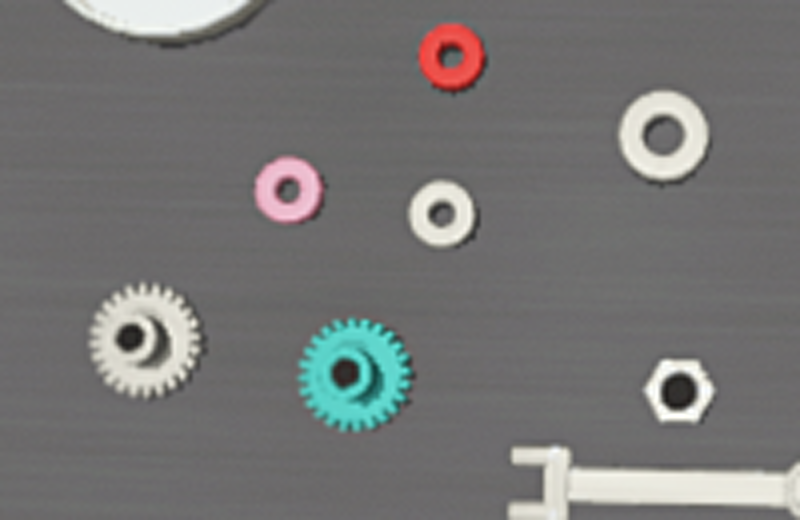

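View pics/c2.png

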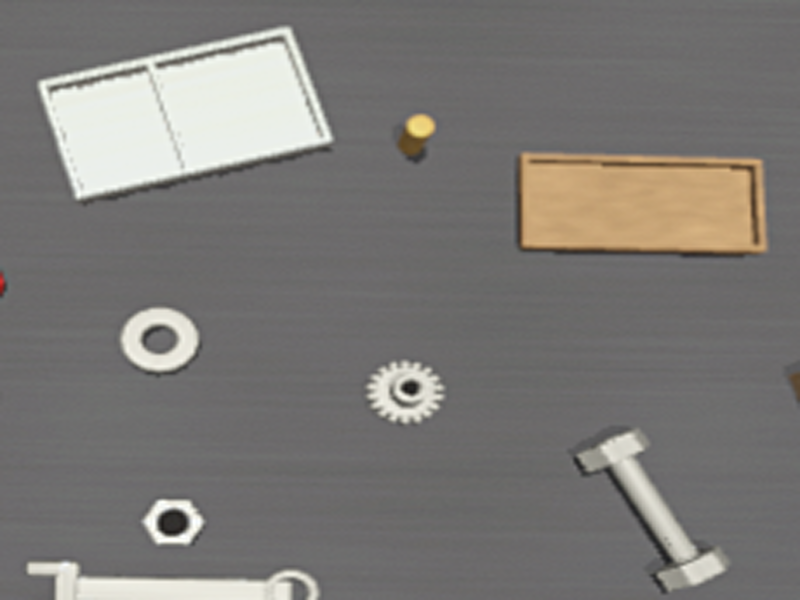

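The crops show the steel large gear at (136,280), with the turquoise one at (188,288) beside it. The steel small bearing is at (210,248), and the hex nut stands apart. In the gear tray the larger bay is the right one, on the world -y side. Next I segment the blobs for exact positions.

Run:
```python
from h import *
def blob(cam,p,mask):
    n,l,s,c=cv2.connectedComponentsWithStats(mask); i=l[int(p[1]),int(p[0])]
    if i==0:
        d=[min(np.hypot(*(np.argwhere(l==j)[:,::-1]-p).T)) for j in range(1,n)]; i=1+int(np.argmin(d))
    m=(l==i).astype(np.uint8)
    return max(cv2.findContours(m,0,1)[0],key=cv2.contourArea)[:,0].astype(float)
im={c:cv2.imread(f'pics/{c}0.png') for c in("top","side")}
P=dict(gear_large=((142,283),(304,365),0.008),gear_small=((342,251),(338,190),0.008),bearing_large=((273,232),(307,228),.014),bearing_small=((216,251),(300,274),.012),bearing_tub=((142,171),(168,305),.021))
for n,(a,b,z) in P.items():
    for cam,p in(("top",a),("side",b)):
        i=im[cam].astype(int); g=((i.min(2)>135)&(i.max(2)-i.min(2)<45)).astype(np.uint8)
        c=blob(cam,p,g); w=world(cam,c,z)[:,:2].astype(np.float32)
        (x,y),r=cv2.minEnclosingCircle(w); print(n,cam,round(x,4),round(y,4),'r',round(r,4),'hull c',cv2.minAreaRect(w)[0])
print('hub top hole GL',world('top',[132.5,279.5],.038),'GS',world('top',[337.6,245.5],.038))
f=lambda a:np.array(a)/[800/230,600/210]+[220,110]
for n,c,z in(("gt",[(38,83),(290,28),(332,142),(78,200)],.018),("st",[(520,153),(763,158),(766,252),(519,249)],.014)):
    w=world('top',f(c),z)[:,:2];print(n,w.mean(0),w[1]-w[0],w[3]-w[0], 'yaw of +y-edge',np.degrees(np.arctan2(*(w[0]-w[1]+w[3]-w[2])[::-1])))
w=world('top',f([(620,468),(685,550)]),.024)[:,:2];print('sp',w.mean(0),np.hypot(*(w[1]-w[0])),np.degrees(np.arctan2(*(w[1]-w[0])[::-1])))
w=world('side',[(386,155),(418,154)],.024)[:,:2];print('sp',w.mean(0),np.hypot(*(w[1]-w[0])),np.degrees(np.arctan2(*(w[1]-w[0])[::-1])))
```

```text
gear_large top 0.3526 0.2761 r 0.0293 hull c (0.3528595566749573, 0.2763369083404541)
gear_large side 0.353 0.2712 r 0.0292 hull c (0.3530810475349426, 0.2709451913833618)
gear_small top 0.4289 -0.1348 r 0.0231 hull c (0.4284181594848633, -0.13470099866390228)
gear_small side 0.4316 -0.1486 r 0.0312 hull c (0.42832955718040466, -0.14802898466587067)
bearing_large top 0.4637 0.0115 r 0.0231 hull c (0.46329304575920105, 0.011187083087861538)
bearing_large side 0.4634 0.0081 r 0.0248 hull c (0.46408718824386597, 0.007737100124359131)
bearing_small top 0.421 0.1244 r 0.017 hull c (0.42084911465644836, 0.12432242184877396)
bearing_small side 0.4203 0.1217 r 0.0185 hull c (0.4204722046852112, 0.12146425247192383)
bearing_tub top 0.584 0.2786 r 0.0753 hull c (0.583770215511322, 0.27861887216567993)
bearing_tub side 0.5839 0.2766 r 0.077 hull c (0.5830406546592712, 0.27589985728263855)
hub top hole GL [[0.35160627 0.27368215 0.038     ]] GS [[ 0.42813132 -0.13405556  0.038     ]]
gt [ 0.63200823 -0.00136083] [ 0.0460872  -0.15396222] [-0.08938456 -0.02737652] yaw of +y-edge 106.87695705508081
st [ 0.56982147 -0.28023126] [-0.00032511 -0.15029409] [-0.07280281  0.00205965] yaw of +y-edge 90.08633247647953
sp [ 0.34599695 -0.2769036 ] 0.06766904120200688 -147.09977087941857
sp [ 0.3402665  -0.27357098] 0.07413514788443921 -150.40118276267825
```

```bash
python3 -c "
from h import *
print(rel([.352,.2745,.10],np.pi/2))"
```

```text
[array([-28.16, -27.87,  13.13]), np.float64(-0.226)]
```

```bash
python3 -m handwheel '[[[-3,-3,1],[0,0,0]],[[-6.5,-6.5,3],[0,0,0]],[[-10,-10,4.5],[0,0,0]],[[-13.5,-13.5,6],[0,0,0]],[[-17,-17,7.5],[0,0,0]]]' -0.3 60
python3 -m handwheel '[[[-3.5,-3.5,1.5],[0,0,-0.1]],[[-7,-7,3.5],[0,0,-0.226]],[[-10,-10,4.6],[0,0,-0.226]],[[-11.16,-10.87,5.63],[0,0,-0.226]],[[-11.16,-10.87,5.63],[0,0,-0.226]]]'
python3 -c "
from h import *
print(rel([.352,.2745,.015],np.pi/2), ctrl.get_obs()['opening']); 
cv2.imwrite('pics/a1.png',cv2.resize(ctrl.get_image('side')[240:420,200:440],(800,600)))"
```

```text
t: 1.52
tool_pos: [0.2682, 0.4041, 0.156]
tool_rot: [0.353, 3.121, 0.001]
contact_force: [-0.2, 0.2, -0.6]
opening: 0.0555
grip_force: 0.0
t: 2.15
tool_pos: [0.3518, 0.2741, 0.0994]
tool_rot: [-0.002, -3.14, 0.0]
contact_force: [-0.5, -0.4, -0.1]
opening: 0.0557
grip_force: 0.0
[array([-0.03,  0.04,  8.44]), np.float64(-0.002)] 0.05566295969323453
```

View pics/a1.png

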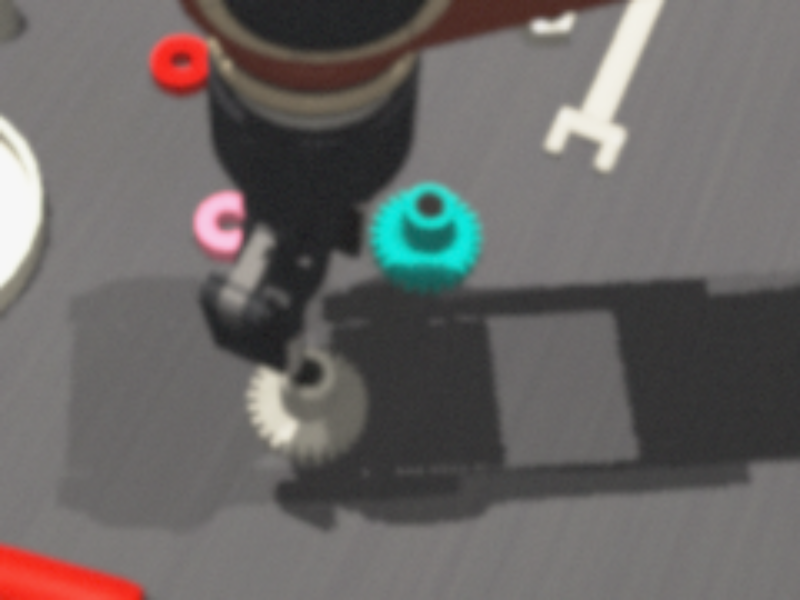

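The gripper is above the steel gear, at crop (300,400), and the turquoise one is clear of the fingers. I descend and grip.

```bash
python3 -m handwheel '[[[0,0,2.5],[0,0,0]],[[0,0,5],[0,0,0]],[[0,0,7],[0,0,0]],[[0,0,8.4],[0,0,0]],[[0,0,8.4],[0,0,0]]]'
python3 -m handwheel '[[[0,0,0],[0,0,0]],[[0,0,0],[0,0,0]],[[0,0,0],[0,0,0]],[[0,0,0],[0,0,0]],[[0,0,0],[0,0,0]]]' 1 60
python3 -m handwheel '[[[0,0,0],[0,0,0]],[[0,0,-1],[0,0,0]],[[0,0,-3],[0,0,0]],[[0,0,-6],[0,0,0]],[[0,0,-8.5],[0,0,0]]]'
```

```text
t: 2.82
tool_pos: [0.3511, 0.2749, 0.0154]
tool_rot: [0.002, -3.14, 0.001]
contact_force: [0.7, -0.5, -0.4]
opening: 0.0558
grip_force: 0.0
t: 3.45
tool_pos: [0.353, 0.2751, 0.0174]
tool_rot: [-0.0, 3.14, 0.002]
contact_force: [-0.9, 0.3, 6.2]
opening: 0.0244
grip_force: 59.5
t: 4.08
tool_pos: [0.3515, 0.2741, 0.1017]
tool_rot: [0.0, -3.141, 0.0]
contact_force: [1.1, 1.0, -2.9]
opening: 0.0243
grip_force: 59.1
```

```bash
python3 -m handwheel '[[[-2,-2,0],[0,0,0]],[[-5,-5.2,0],[0,0,0]],[[-8.5,-9,0],[0,0,0]],[[-12,-12.5,0],[0,0,0]],[[-15.5,-16,0],[0,0,0]]]'
python3 -m handwheel '[[[-3.5,-3.7,0],[0,0,0]],[[-7,-7.5,0],[0,0,0]],[[-10.5,-11.5,0],[0,0,0]],[[-12.5,-13.8,0],[0,0,0]],[[-13.5,-14.8,0],[0,0,0]]]'
python3 -c "
from h import *
print(rel([.6419,-.0339,.0205],np.pi/2)); 
for c in('side','top'): cv2.imwrite(f'pics/b_{c}.png',ctrl.get_image(c))
i=np.hstack([cv2.imread('pics/b_side.png')[100:300,120:380],cv2.imread('pics/b_top.png')[80:280,180:440]]);cv2.imwrite('pics/b1.png',cv2.resize(i,(800,308)))"
```

```text
t: 4.7
tool_pos: [0.5073, 0.1131, 0.1006]
tool_rot: [-0.0, -3.141, -0.0]
contact_force: [-0.7, -0.1, -2.8]
opening: 0.024
grip_force: 59.3
t: 5.32
tool_pos: [0.6422, -0.0348, 0.1004]
tool_rot: [-0.002, -3.14, -0.0]
contact_force: [0.2, 0.8, -3.6]
opening: 0.0242
grip_force: 59.4
[array([0.01, 0.09, 7.99]), np.float64(-0.002)]
```

View pics/b1.png

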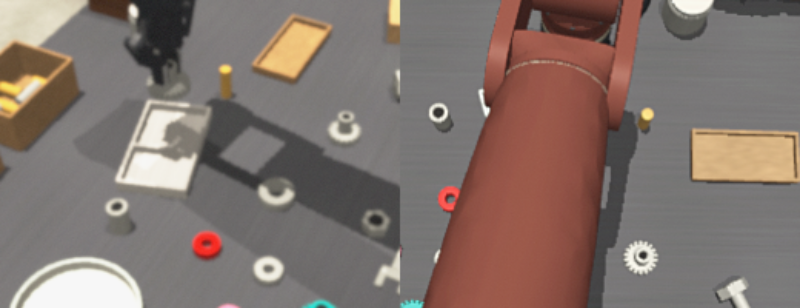

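The gear is held, upright, over the larger bay. I lower it, release, and go on to the small gear.

```bash
python3 -m handwheel '[[[0,0,2.5],[0,0,0]],[[0,0,5],[0,0,0]],[[0,0,6.8],[0,0,0]],[[0,0,7.6],[0,0,0]],[[0,0,8],[0,0,0]]]'
python3 -m handwheel '[[[0,0,0],[0,0,0]],[[0,0,0],[0,0,0]],[[0,0,0],[0,0,0]]]' -0.1 60
python3 -m handwheel '[[[0,0,-1],[0,0,0]],[[0,0,-3.5],[0,0,0]],[[0,0,-6],[0,0,0]],[[0,0,-8],[0,0,0]],[[0,0,-8],[0,0,0]]]'
python3 -m handwheel '[[[4,-2,0],[0,0,0]],[[9,-4.5,0],[0,0,0]],[[14,-6.8,0],[0,0,0]],[[19,-9,0],[0,0,0]],[[21.35,-10,0],[0,0,0]]]'
python3 -m handwheel '[[[0,0,0],[0,0,0]]]' 
python3 -c "
from h import *
print(rel([.4285,-.1345,.017],np.pi/2)); i=ctrl.get_image('side'); cv2.imwrite('pics/d1.png',cv2.resize(i[110:290,180:420],(800,600)))"
```

```text
t: 6.05
tool_pos: [0.6417, -0.033, 0.0214]
tool_rot: [0.001, -3.14, -0.001]
contact_force: [-8.3, 1.1, 11.8]
opening: 0.0239
grip_force: 60.8
t: 6.42
tool_pos: [0.6429, -0.0337, 0.0221]
tool_rot: [-0.0, 3.14, -0.001]
contact_force: [0.2, -0.0, 0.2]
opening: 0.0471
grip_force: 0.0
t: 7.05
tool_pos: [0.6437, -0.0338, 0.1039]
tool_rot: [-0.0, 3.137, -0.001]
contact_force: [0.7, 0.5, 0.3]
opening: 0.047
grip_force: 0.0
t: 7.68
tool_pos: [0.4256, -0.1336, 0.0993]
tool_rot: [-0.002, -3.139, -0.002]
contact_force: [0.1, 0.1, -0.4]
opening: 0.0471
grip_force: 0.0
t: 7.8
tool_pos: [0.427, -0.1336, 0.0998]
tool_rot: [-0.003, -3.14, -0.001]
contact_force: [0.8, 0.0, 0.1]
opening: 0.0469
grip_force: 0.0
[array([-0.16, -0.09,  8.28]), np.float64(-0.002)]
```

View pics/d1.png

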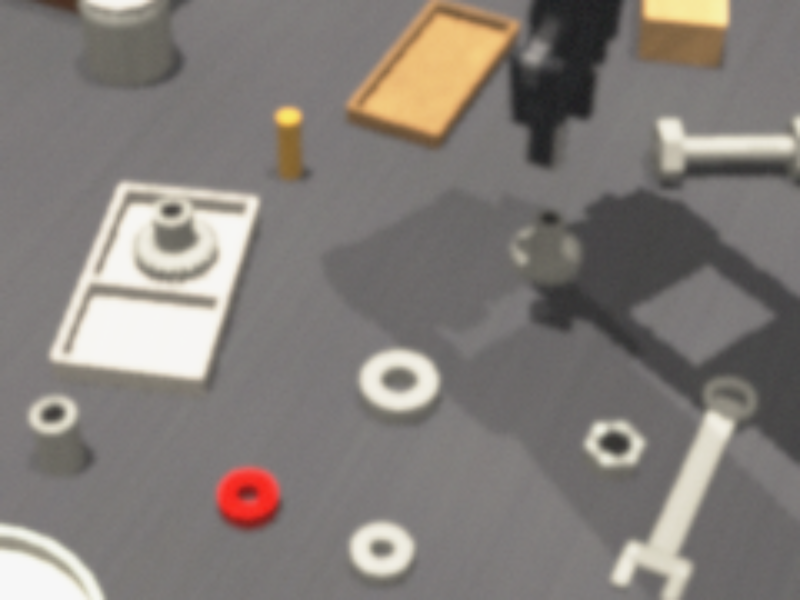

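The large gear sits flat in the larger bay at crop (177,248). The side view puts the small gear slightly off from the top view, so I check the projections.

```bash
python3 -c "
from h import *
print('side hub top obs ~',[180+549*.3,110+217*.3],'pred',pix('side',[[.4285,-.1345,.038],[.4285,-.1345,.0]]));print(world('side',[180+549*.3,110+217*.3],.038), world('side',[180+171*.3,110+210*.3],.042))"
```

```text
side hub top obs ~ [344.7, 175.1] pred [[343.67396187 175.27692674]
 [342.20711727 188.49592554]]
[[ 0.42677562 -0.13596675  0.038     ]] [[ 0.6398895  -0.03397403  0.042     ]]
```

```bash
python3 -m handwheel '[[[0,-0.1,2.5],[0,0,0]],[[0,-0.1,5],[0,0,0]],[[0,-0.1,7],[0,0,0]],[[0,-0.1,8.2],[0,0,0]],[[0,-0.1,8.2],[0,0,0]]]'
python3 -m handwheel '[[[0,0,0],[0,0,0]],[[0,0,0],[0,0,0]],[[0,0,0],[0,0,0]],[[0,0,0],[0,0,0]],[[0,0,0],[0,0,0]]]' 1 60
python3 -m handwheel '[[[0,0,0],[0,0,0]],[[0,0,-1],[0,0,0]],[[0,0,-3],[0,0,0]],[[0,0,-6],[0,0,0]],[[0,0,-8],[0,0,0]]]'
python3 -m handwheel '[[[-2,1.8,0],[0,0,0]],[[-5,4.6,0],[0,0,0]],[[-8.5,7.8,0],[0,0,0]],[[-12,11,0],[0,0,0]],[[-15,13.8,0],[0,0,0]]]'
python3 -m handwheel '[[[-2.2,2.2,0],[0,0,0]],[[-4.1,3.7,0],[0,0,0]],[[-4.1,3.7,0],[0,0,0]]]'
python3 -c "
from h import *
print(rel([.6192,.0407,.022],np.pi/2))"
```

```text
t: 8.48
tool_pos: [0.4284, -0.1339, 0.0181]
tool_rot: [0.002, -3.14, -0.002]
contact_force: [-0.5, 0.2, 0.6]
opening: 0.0471
grip_force: 0.0
t: 9.1
tool_pos: [0.4296, -0.1349, 0.0202]
tool_rot: [-0.0, 3.139, -0.001]
contact_force: [1.2, 2.0, 5.8]
opening: 0.0177
grip_force: 59.0
t: 9.72
tool_pos: [0.4284, -0.1346, 0.1002]
tool_rot: [-0.0, 3.141, -0.001]
contact_force: [-0.1, 0.6, -1.9]
opening: 0.0175
grip_force: 58.7
t: 10.35
tool_pos: [0.5791, 0.0047, 0.0988]
tool_rot: [0.001, -3.141, 0.0]
contact_force: [0.5, -1.2, -1.3]
opening: 0.0172
grip_force: 58.8
t: 10.72
tool_pos: [0.6198, 0.0413, 0.0987]
tool_rot: [0.003, -3.141, 0.0]
contact_force: [0.2, 0.1, -1.3]
opening: 0.0173
grip_force: 58.8
[array([ 0.05, -0.05,  7.67]), np.float64(0.002)]
```

```bash
python3 -m handwheel '[[[0,0,2.5],[0,0,0]],[[0,0,5],[0,0,0]],[[0,0,6.6],[0,0,0]],[[0,0,7.4],[0,0,0]],[[0,0,7.8],[0,0,0]]]'
python3 -m handwheel '[[[0,0,0],[0,0,0]],[[0,0,0],[0,0,0]],[[0,0,0],[0,0,0]]]' -0.1 60
python3 -m handwheel '[[[0,0,-1],[0,0,0]],[[0,0,-3.5],[0,0,0]],[[0,0,-6],[0,0,0]],[[0,0,-8],[0,0,0]],[[0,0,-8],[0,0,0]]]'
python3 -m handwheel '[[[4,-0.8,0],[0,0,0]],[[8,-1.6,0],[0,0,0]],[[12,-2.4,0],[0,0,0]],[[15.5,-3.1,0],[0,0,0]],[[15.5,-3.1,0],[0,0,0]]]' -0.6 60
python3 -c "
from h import *
i=ctrl.get_image('side');cv2.imwrite('pics/e1.png',cv2.resize(i[110:290,180:420],(800,600)))
print(rel([.4635,.010,.002],np.pi/2))"
```

```text
t: 11.35
tool_pos: [0.6189, 0.0401, 0.0242]
tool_rot: [0.0, -3.137, 0.001]
contact_force: [-18.3, -0.5, 30.2]
opening: 0.0178
grip_force: 61.5
t: 11.72
tool_pos: [0.6197, 0.0404, 0.0213]
tool_rot: [-0.0, 3.141, -0.0]
contact_force: [-1.1, 0.4, 0.2]
opening: 0.0476
grip_force: 0.0
t: 12.35
tool_pos: [0.6211, 0.0404, 0.1037]
tool_rot: [-0.0, 3.137, -0.0]
contact_force: [-0.1, 0.5, 0.4]
opening: 0.0468
grip_force: 0.0
t: 12.98
tool_pos: [0.4618, 0.0095, 0.0991]
tool_rot: [-0.001, -3.139, -0.001]
contact_force: [0.4, 0.5, -0.1]
opening: 0.0684
grip_force: 0.0
[array([-0.01,  0.05,  9.8 ]), np.float64(-0.0)]
```

View pics/e1.png

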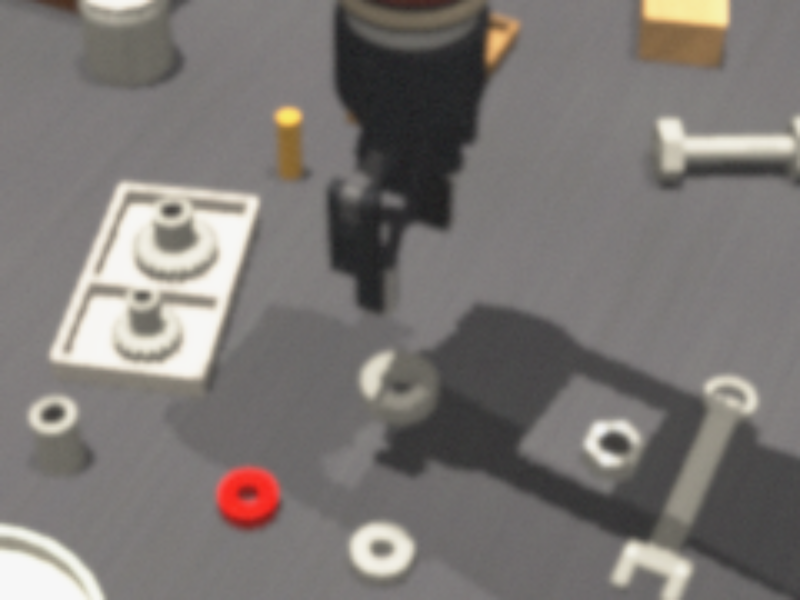

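Both gears are flat in their bays, at crop (177,248) and (148,335). Next is the large bearing.

```bash
python3 -m handwheel '[[[0,0,3],[0,0,0]],[[0,0,6],[0,0,0]],[[0,0,8.2],[0,0,0]],[[0,0,9.6],[0,0,0]],[[0,0,9.6],[0,0,0]]]'
python3 -m handwheel '[[[0,0,0],[0,0,0]],[[0,0,0],[0,0,0]],[[0,0,0],[0,0,0]],[[0,0,0],[0,0,0]],[[0,0,0],[0,0,0]]]' 1 60
python3 -m handwheel '[[[0,0,0],[0,0,0]],[[0,0,-1],[0,0,0]],[[0,0,-3],[0,0,0]],[[0,0,-6],[0,0,0]],[[0,0,-9.6],[0,0,0]]]'
python3 -c "
from h import *
o=ctrl.get_obs();print(o['tool_pos'],o['grip_force'],o['contact_force'])
i=ctrl.get_image('side');cv2.imwrite('pics/f1.png',cv2.resize(i[110:290,180:420],(800,600)))"
```

```text
t: 13.65
tool_pos: [0.4642, 0.0096, 0.0039]
tool_rot: [0.001, -3.139, -0.001]
contact_force: [0.0, -0.1, 0.3]
opening: 0.0681
grip_force: 0.0
t: 14.28
tool_pos: [0.4661, 0.0093, 0.0067]
tool_rot: [-0.0, 3.138, -0.001]
contact_force: [-0.1, 0.1, 5.6]
opening: 0.0429
grip_force: 60.9
t: 14.9
tool_pos: [0.4636, 0.0096, 0.1014]
tool_rot: [0.0, -3.14, -0.0]
contact_force: [0.0, 0.0, -0.4]
opening: 0.0432
grip_force: 61.1
[0.46357341 0.00956506 0.10144131] 61.12182788550854 [ 0.04008409  0.01048131 -0.35950388]
```

View pics/f1.png

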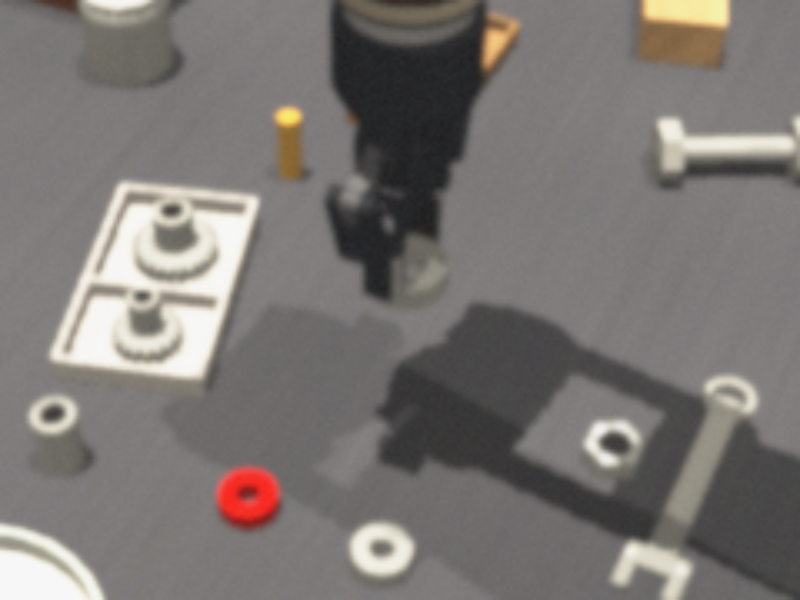

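The bearing is held, at crop (418,270), and possibly a little tilted. I carry it to the tub.

```bash
python3 -m handwheel '[[[-1.2,2,0],[0,0,0]],[[-3.2,5.6,0],[0,0,0]],[[-5.2,9.2,0],[0,0,0]],[[-7.2,12.8,0],[0,0,0]],[[-9.2,16.4,0],[0,0,0]]]'
python3 -m handwheel '[[[-1.8,3.4,0],[0,0,0]],[[-3.6,6.6,0],[0,0,0]],[[-5,9,0],[0,0,0]],[[-5.6,10.4,0],[0,0,0]],[[-5.6,10.4,0],[0,0,0]]]'
python3 -c "
from h import *
i=ctrl.get_image('side');cv2.imwrite('pics/g1.png',cv2.resize(i[190:350,90:300],(787,600)))
print(rel([.612,.278,.0085],np.pi/2))"
```

```text
t: 15.58
tool_pos: [0.5568, 0.1747, 0.1009]
tool_rot: [-0.001, 3.142, -0.0]
contact_force: [-0.1, 0.2, -0.8]
opening: 0.0425
grip_force: 61.1
t: 16.2
tool_pos: [0.6123, 0.2778, 0.1008]
tool_rot: [0.002, -3.141, 0.001]
contact_force: [-1.2, -0.1, -1.9]
opening: 0.0425
grip_force: 61.2
[array([-0.  ,  0.09,  9.22]), np.float64(0.0)]
```

View pics/g1.png

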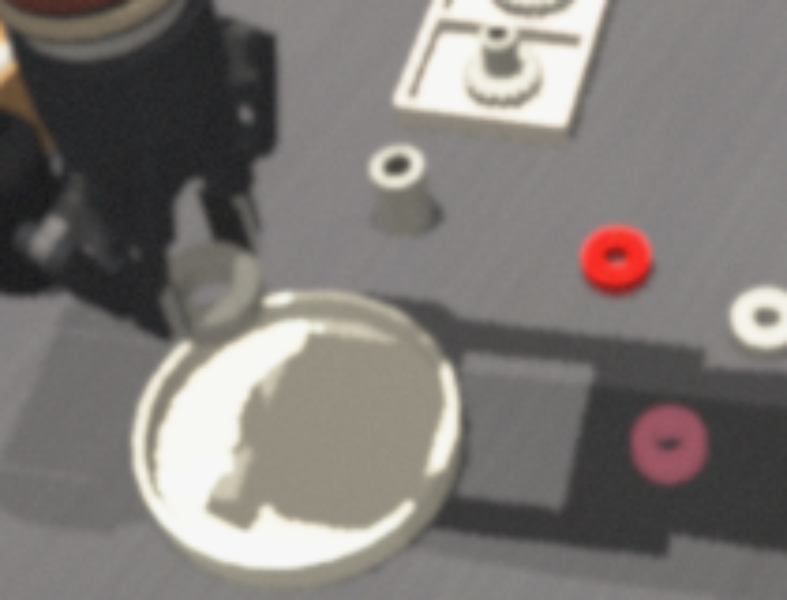

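```bash
python3 -m handwheel '[[[0,0,3],[0,0,0]],[[0,0,6],[0,0,0]],[[0,0,7.8],[0,0,0]],[[0,0,8.6],[0,0,0]],[[0,0,9.1],[0,0,0]]]'
python3 -m handwheel '[[[0,0,0],[0,0,0]],[[0,0,0],[0,0,0]],[[0,0,0],[0,0,0]]]' -0.4 60
python3 -m handwheel '[[[0,0,-1],[0,0,0]],[[0,0,-3.5],[0,0,0]],[[0,0,-6],[0,0,0]],[[0,0,-9],[0,0,0]],[[0,0,-9],[0,0,0]]]'
python3 -c "
from h import *
print(rel([.421,.1235,.10],np.pi/2))"
```

```text
t: 16.88
tool_pos: [0.6128, 0.2773, 0.0107]
tool_rot: [0.0, 3.141, 0.0]
contact_force: [-9.1, -3.9, 16.4]
opening: 0.0427
grip_force: 62.7
t: 17.25
tool_pos: [0.613, 0.2777, 0.0108]
tool_rot: [-0.0, 3.14, 0.001]
contact_force: [-0.6, -0.5, -0.4]
opening: 0.06
grip_force: 0.0
t: 17.88
tool_pos: [0.6149, 0.2783, 0.1045]
tool_rot: [-0.0, 3.134, 0.004]
contact_force: [-0.9, 0.7, -0.0]
opening: 0.0595
grip_force: 0.0
[array([ 19.4 , -15.48,   0.27]), np.float64(0.0)]
```

```bash
python3 -m handwheel '[[[4,-3.2,0],[0,0,0]],[[8,-6.4,0],[0,0,0]],[[12,-9.6,0],[0,0,0]],[[16,-12.8,0],[0,0,0]],[[19.15,-15.4,0],[0,0,0]]]'
python3 -m handwheel '[[[0,0,0],[0,0,0]],[[0,0,0],[0,0,0]]]' -0.3
python3 -c "
from h import *
i=ctrl.get_image('side');cv2.imwrite('pics/i1.png',cv2.resize(i[210:370,90:330],(800,533)))
print(rel([.421,.1235,.003],np.pi/2))"
```

```text
t: 18.5
tool_pos: [0.4187, 0.1225, 0.0985]
tool_rot: [0.0, -3.139, 0.001]
contact_force: [0.3, 0.6, 1.7]
opening: 0.0599
grip_force: 0.0
t: 18.75
tool_pos: [0.4212, 0.1236, 0.0998]
tool_rot: [0.0, 3.141, 0.0]
contact_force: [0.5, 0.1, 0.2]
opening: 0.0554
grip_force: 0.0
[array([ 0.06, -0.03,  9.71]), np.float64(0.0)]
```

View pics/i1.png

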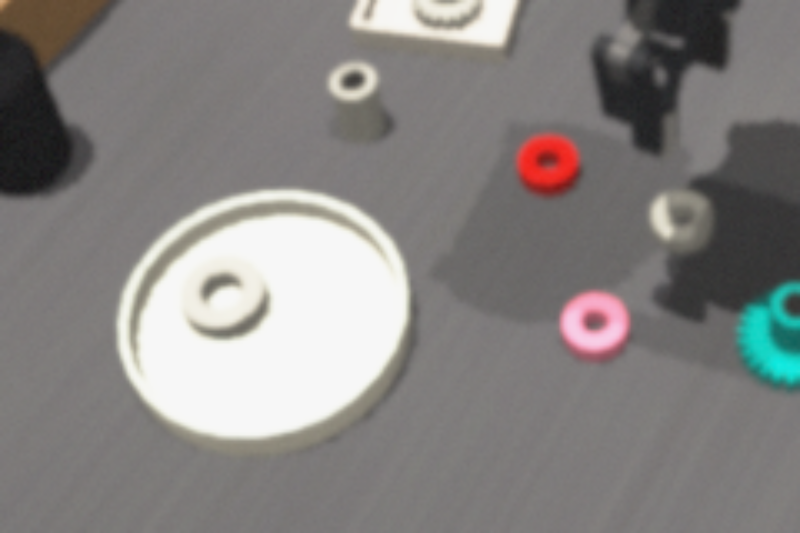

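The large bearing lies flat in the tub at crop (226,295). Next is the small steel bearing, below the gripper at crop (682,218); the pink and red ones are clear of the fingers.

```bash
python3 -m handwheel '[[[0,0,3],[0,0,0]],[[0,0,6],[0,0,0]],[[0,0,8.2],[0,0,0]],[[0,0,9.6],[0,0,0]],[[0,0,9.6],[0,0,0]]]'
python3 -m handwheel '[[[0,0,0],[0,0,0]],[[0,0,0],[0,0,0]],[[0,0,0],[0,0,0]],[[0,0,0],[0,0,0]],[[0,0,0],[0,0,0]]]' 1 60
python3 -m handwheel '[[[0,0,0],[0,0,0]],[[0,0,-1],[0,0,0]],[[0,0,-3],[0,0,0]],[[0,0,-6],[0,0,0]],[[0,0,-9.6],[0,0,0]]]'
python3 -m handwheel '[[[-1.2,1.4,0],[0,0,0]],[[-3.6,4.2,0],[0,0,0]],[[-6,7,0],[0,0,0]],[[-8.4,9.8,0],[0,0,0]],[[-10.8,12.6,0],[0,0,0]]]'
python3 -m handwheel '[[[-1.5,1.7,0],[0,0,0]],[[-2.4,2.8,0],[0,0,0]],[[-2.4,2.8,0],[0,0,0]]]'
python3 -c "
from h import *
print(rel([.553,.278,.0085],np.pi/2))"
```

```text
t: 19.42
tool_pos: [0.4206, 0.1237, 0.0031]
tool_rot: [0.001, -3.139, 0.0]
contact_force: [-0.5, -0.5, 0.2]
opening: 0.0555
grip_force: 0.0
t: 20.05
tool_pos: [0.4224, 0.1237, 0.0054]
tool_rot: [-0.0, 3.139, 0.001]
contact_force: [-0.8, 0.8, 6.1]
opening: 0.0304
grip_force: 60.0
t: 20.68
tool_pos: [0.4198, 0.1233, 0.1002]
tool_rot: [0.0, -3.139, 0.001]
contact_force: [0.7, 0.3, -1.0]
opening: 0.0304
grip_force: 59.5
t: 21.3
tool_pos: [0.5292, 0.2502, 0.0999]
tool_rot: [0.0, -3.141, 0.001]
contact_force: [0.6, -1.0, -0.2]
opening: 0.0304
grip_force: 59.5
t: 21.68
tool_pos: [0.5529, 0.2776, 0.0999]
tool_rot: [0.001, -3.141, 0.001]
contact_force: [0.6, 0.5, -0.2]
opening: 0.0301
grip_force: 59.5
[array([-0.01,  0.04,  9.14]), np.float64(0.001)]
```

```bash
python3 -m handwheel '[[[0,0,3],[0,0,0]],[[0,0,6],[0,0,0]],[[0,0,7.8],[0,0,0]],[[0,0,8.6],[0,0,0]],[[0,0,9],[0,0,0]]]'
python3 -m handwheel '[[[0,0,0],[0,0,0]],[[0,0,0],[0,0,0]],[[0,0,0],[0,0,0]]]' -0.2 60
python3 -m handwheel '[[[0,0,-1],[0,0,0]],[[0,0,-3.5],[0,0,0]],[[0,0,-6],[0,0,0]],[[0,0,-9],[0,0,0]],[[0,0,-9],[0,0,0]]]'
python3 -m handwheel '[[[1.6,-4.5,0],[0,0,0]],[[3.4,-9,0],[0,0,0]],[[5.1,-13.5,0],[0,0,0]],[[6.8,-18,0],[0,0,0]],[[8.5,-22.5,0],[0,0,0]]]'
python3 -m handwheel '[[[1.7,-4.5,0],[0,0,0]],[[3.4,-9,0],[0,0,0]],[[5.1,-13.5,0],[0,0,0]],[[6.8,-18,0],[0,0,0]],[[8.5,-22.5,0],[0,0,0]]]'
python3 -m handwheel '[[[1.3,-3.5,0],[0,0,-0.15]],[[2.6,-7,0],[0,0,-0.3]],[[3.9,-10.3,0],[0,0,-0.45]],[[3.9,-10.3,0],[0,0,-0.55]],[[3.9,-10.3,0],[0,0,-0.55]]]'
python3 -c "
from h import *
a=ctrl.get_image('side')[60:220,300:500];b=ctrl.get_image('top');cv2.imwrite('pics/top_end.png',b)
cv2.imwrite('pics/j1.png',np.hstack([cv2.resize(a,(400,320)),cv2.resize(b[95:215,85:235],(400,320))]))
o=ctrl.get_obs();print(o['tool_pos'],o['tool_rot']);print(rel([.3435,-.2755,.006],np.radians(121.5)))"
```

```text
t: 22.3
tool_pos: [0.5533, 0.2774, 0.0103]
tool_rot: [-0.0, 3.141, 0.0]
contact_force: [0.1, 0.4, -0.3]
opening: 0.0304
grip_force: 59.5
t: 22.68
tool_pos: [0.5536, 0.2778, 0.0109]
tool_rot: [-0.0, 3.14, 0.001]
contact_force: [-0.6, 0.2, -0.1]
opening: 0.0514
grip_force: 0.0
t: 23.3
tool_pos: [0.5554, 0.2784, 0.1043]
tool_rot: [-0.0, 3.135, 0.004]
contact_force: [-0.4, -0.3, -0.6]
opening: 0.0514
grip_force: 0.0
t: 23.92
tool_pos: [0.4667, 0.0512, 0.099]
tool_rot: [0.001, -3.14, 0.0]
contact_force: [-0.0, -1.4, 0.3]
opening: 0.0514
grip_force: 0.0
t: 24.55
tool_pos: [0.3818, -0.1735, 0.0992]
tool_rot: [0.0, -3.141, -0.001]
contact_force: [0.6, 0.0, -0.6]
opening: 0.0513
grip_force: 0.0
t: 25.18
tool_pos: [0.3434, -0.2754, 0.0991]
tool_rot: [0.85, -3.024, -0.002]
contact_force: [-0.2, 0.0, 0.1]
opening: 0.0518
grip_force: 0.0
[ 0.34383017 -0.27501716  0.09936606] [ 8.51404813e-01 -3.02351859e+00 -1.63453220e-03]
[array([ 0.05, -0.03,  9.34]), np.float64(-0.001)]
```

View pics/j1.png

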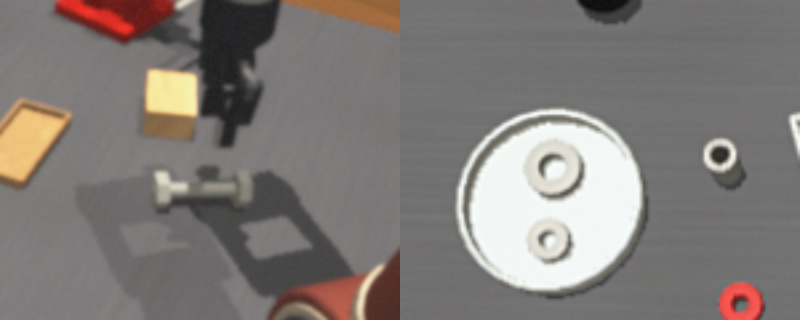

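Both bearings lie flat and side by side, at right-half crop (552,168) and (549,240). I grip the spindle.

```bash
python3 -m handwheel '[[[0,0,3],[0,0,0]],[[0,0,6],[0,0,0]],[[0,0,8],[0,0,0]],[[0,0,9.3],[0,0,0]],[[0,0,9.3],[0,0,0]]]'
python3 -m handwheel '[[[0,0,0],[0,0,0]],[[0,0,0],[0,0,0]],[[0,0,0],[0,0,0]],[[0,0,0],[0,0,0]],[[0,0,0],[0,0,0]]]' 1 70
python3 -m handwheel '[[[0,0,0],[0,0,0]],[[0,0,-1],[0,0,0]],[[0,0,-3],[0,0,0]],[[0,0,-6],[0,0,0]],[[0,0,-9.3],[0,0,0]]]'
python3 -m handwheel '[[[0,0,0],[0,0,0]],[[0,0,0],[0,0,0]]]'
python3 -c "
from h import *
a=ctrl.get_image('side')[60:220,300:500];cv2.imwrite('pics/k1.png',cv2.resize(a,(750,600)))
print(rel([.570,-.280,.10],0))"
```

```text
t: 25.9
tool_pos: [0.3437, -0.2747, 0.0061]
tool_rot: [0.853, -3.022, -0.003]
contact_force: [-0.4, -0.6, 1.1]
opening: 0.0513
grip_force: 0.0
t: 26.52
tool_pos: [0.3452, -0.2768, 0.0086]
tool_rot: [-0.853, 3.022, -0.005]
contact_force: [1.0, 0.2, 6.5]
opening: 0.0134
grip_force: 68.1
t: 27.15
tool_pos: [0.3426, -0.2739, 0.0992]
tool_rot: [0.853, -3.021, -0.007]
contact_force: [0.3, -0.7, -4.1]
opening: 0.0136
grip_force: 68.2
t: 27.4
tool_pos: [0.343, -0.2744, 0.0981]
tool_rot: [0.853, -3.022, -0.005]
contact_force: [-0.9, 0.8, -3.8]
opening: 0.0135
grip_force: 68.4
[array([-19.06, -12.37,  -0.3 ]), np.float64(-1.021)]
```

View pics/k1.png

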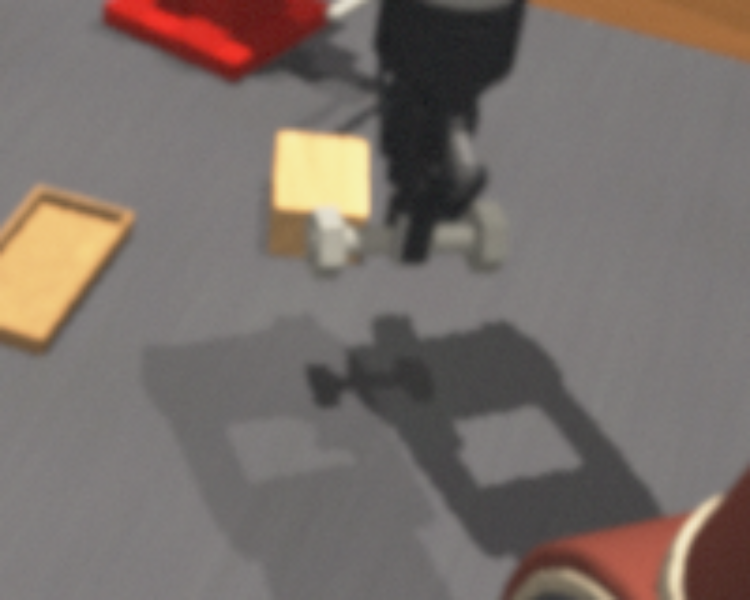

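The spindle is held level near its middle. I carry it to the tray and turn it.

```bash
python3 -m handwheel '[[[-2,-1.3,-0.1],[0,0,0]],[[-5.5,-3.6,-0.3],[0,0,0]],[[-9,-5.9,-0.3],[0,0,0]],[[-12,-7.8,-0.3],[0,0,0]],[[-15,-9.8,-0.3],[0,0,0]]]'
python3 -m handwheel '[[[-2.5,-1.6,0],[0,0,-0.12]],[[-4.06,-2.57,0],[0,0,-0.27]],[[-4.06,-2.57,0],[0,0,-0.42]],[[-4.06,-2.57,0],[0,0,-0.57]],[[-4.06,-2.57,0],[0,0,-0.72]]]'
python3 -m handwheel '[[[0,0,0],[0,0,-0.15]],[[0,0,0],[0,0,-0.25]],[[0,0,0],[0,0,-0.301]],[[0,0,0],[0,0,-0.301]],[[0,0,0],[0,0,-0.301]]]'
python3 -c "
from h import *
i=ctrl.get_image('side');cv2.imwrite('pics/l_side.png',i)
o=ctrl.get_obs();print(o['tool_pos'],o['q']);print(rel([.570,-.280,.0115],0))
for c in('side','top'):print(c,pix(c,[.570,-.280,.116]),[(x['score'],x['position']) for x in ctrl.landmark_of(c,'spindle')[:2]] if c=='side' else '')"
```

```text
t: 28.08
tool_pos: [0.523, -0.2796, 0.0999]
tool_rot: [0.853, -3.02, -0.006]
contact_force: [-0.0, -0.1, -3.6]
opening: 0.0134
grip_force: 68.4
t: 28.7
tool_pos: [0.5947, -0.2276, 0.0945]
tool_rot: [1.665, -2.581, 0.07]
contact_force: [0.0, 0.5, -3.8]
opening: 0.0135
grip_force: 68.6
t: 29.32
tool_pos: [0.6131, -0.1599, 0.0822]
tool_rot: [1.849, -2.361, 0.151]
contact_force: [-0.7, -1.1, -4.2]
opening: 0.0133
grip_force: 68.5
[ 0.61330288 -0.15992734  0.08258309] [-0.29709783  0.21449118  1.70185957 -0.18182808  1.22670304 -3.13470997]
[array([11.3 ,  1.28,  9.17]), np.float64(-0.243)]
side [[311.31524405  92.55102294]] [(0.95, [271.4, 123.8])]
top [[418.85978902 167.93451456]]
```

Joint 6 reached its limit and pulled the arm aside. I work out the way back, and the remaining turn goes the other way round.

```bash
cat >> h.py <<'E'
def full(target,yaw):
    o=ctrl.get_obs();R=Ro.from_rotvec(o['tool_rot']).as_matrix()
    y=np.array([np.cos(yaw),np.sin(yaw),0]);z=np.array([0,0,-1.]);T=np.c_[np.cross(y,z),y,z]
    return np.round(R.T@(np.array(target)-o['tool_pos'])*100,2),np.round(Ro.from_matrix(R.T@T).as_rotvec(),3)
E
python3 -m handwheel '[[[0,0,0],[0,0,0]]]'
python3 -c "
from h import *
print(ctrl.get_obs()['q']);print(full([.613,-.16,.13],np.radians(121.5)),full([.570,-.28,.12],np.radians(121.5)))"
```

```text
t: 29.55
tool_pos: [0.6134, -0.1601, 0.0829]
tool_rot: [1.849, -2.362, 0.153]
contact_force: [-0.8, 0.3, -3.6]
opening: 0.0134
grip_force: 68.5
[-0.29722589  0.21413903  1.70165447 -0.18215895  1.22671623 -3.13471207]
(array([ 0.8 ,  0.07, -4.64]), array([-0.062, -0.165,  0.777])) (array([13.12,  1.35, -1.48]), array([-0.062, -0.165,  0.777]))
```

```bash
python3 -m handwheel '[[[0.2,0,-2],[-0.01,-0.03,0.15]],[[0.4,0,-3],[-0.02,-0.06,0.3]]]'
python3 -c "
from h import *
print(ctrl.get_obs()['q']);print(full([.570,-.28,.12],np.radians(121.5)))"
```

```text
t: 29.8
tool_pos: [0.6145, -0.1588, 0.1143]
tool_rot: [1.495, -2.664, 0.106]
contact_force: [1.0, -0.3, -4.4]
opening: 0.0133
grip_force: 68.4
[-0.32176967  0.18219153  1.67703886 -0.11377976  1.2899174  -2.88363195]
(array([12.65, -2.52,  0.84]), array([-0.044, -0.101,  0.473]))
```

```bash
python3 -m handwheel '[[[2.5,-0.5,0.1],[-0.01,-0.03,0.13]],[[5.5,-1.1,0.3],[-0.03,-0.06,0.27]],[[9,-1.8,0.5],[-0.04,-0.09,0.4]],[[12,-2.4,0.8],[-0.044,-0.101,0.473]],[[12.65,-2.52,0.84],[-0.044,-0.101,0.473]]]'
python3 -m handwheel '[[[0,0,0],[0,0,0.12]],[[0,0,0],[0,0,0.28]],[[0,0,0],[0,0,0.44]],[[0,0,0],[0,0,0.6]],[[0,0,0],[0,0,0.75]]]'
python3 -m handwheel '[[[0,0,0],[0,0,0.15]],[[0,0,0],[0,0,0.31]],[[0,0,0],[0,0,0.47]],[[0,0,0],[0,0,0.62]],[[0,0,0],[0,0,0.75]]]'
python3 -c "
from h import *
print(ctrl.get_obs()['q']);print(full([.570,-.28,.12],0))"
```

```text
t: 30.42
tool_pos: [0.5691, -0.2821, 0.1191]
tool_rot: [0.855, -3.02, 0.001]
contact_force: [0.9, 0.4, -4.9]
opening: 0.0133
grip_force: 68.4
t: 31.05
tool_pos: [0.5702, -0.2791, 0.1187]
tool_rot: [-0.312, -3.123, 0.001]
contact_force: [-0.3, -0.2, -2.8]
opening: 0.0131
grip_force: 68.4
t: 31.68
tool_pos: [0.5702, -0.2791, 0.1187]
tool_rot: [-1.433, -2.793, 0.002]
contact_force: [-0.2, 0.5, -4.0]
opening: 0.0135
grip_force: 68.4
[-0.57156734  0.1681136   1.68201523 -0.00173754  1.29371537 -1.19360945]
(array([-0.06, -0.07, -0.13]), array([-0.003, -0.001,  0.623]))
```

```bash
python3 -m handwheel '[[[0,0,0],[0,0,0.15]],[[0,0,0],[0,0,0.31]],[[0,0,0],[0,0,0.47]],[[0,-0.1,0],[0,0,0.6]],[[0,-0.1,0],[0,0,0.623]]]'
python3 -m handwheel '[[[0,0,0],[0,0,0]],[[0,0,0],[0,0,0]]]'
python3 -c "
from h import *
o=ctrl.get_obs();print(full([.570,-.28,.0115],0))
i=ctrl.get_image('side');cv2.imwrite('pics/m.png',i)
print([(x['score'],np.round(x['position'],1),world('side',x['position'],.13)) for x in ctrl.landmark_of('side','spindle')[:2]])
# tray rim corners seen from side, for check
h=cv2.cvtColor(cv2.imread('pics/side0.png'),cv2.COLOR_BGR2HSV);m=cv2.inRange(h,(8,80,60),(25,255,255))
n,l,s,c=cv2.connectedComponentsWithStats(m);k=l[133,311];p=np.argwhere(l==k)[:,::-1]
w=world('side',p,.008)[:,:2].astype(np.float32);print('tray side est',cv2.minAreaRect(w))"
```

```text
t: 32.3
tool_pos: [0.5694, -0.2798, 0.1187]
tool_rot: [-2.216, -2.224, 0.003]
contact_force: [-1.0, 0.0, -4.2]
opening: 0.0135
grip_force: 68.5
t: 32.55
tool_pos: [0.5693, -0.2801, 0.1187]
tool_rot: [-2.216, -2.225, 0.003]
contact_force: [0.7, 0.7, -3.5]
opening: 0.0132
grip_force: 68.5
(array([1.000e-02, 1.000e-01, 1.072e+01]), array([-0.003,  0.   ,  0.004]))
[(0.6, array([315.3,  86.1]), array([[ 0.56431522, -0.28815813,  0.13      ]]))]
tray side est ((0.5709058046340942, -0.28325217962265015), (0.16399990022182465, 0.07737279683351517), 89.6184310913086)
```

```bash
python3 -m handwheel '[[[0,0,3],[0,0,0]],[[0,0,6],[0,0,0]],[[0,0,9],[0,0,0]],[[0,0,10.2],[0,0,0]],[[0,0,10.6],[0,0,0]]]'
python3 -m handwheel '[[[0,0,0.1],[0,0,0]],[[0,0,0.1],[0,0,0]]]'
```

```text
t: 33.28
tool_pos: [0.5688, -0.2801, 0.0127]
tool_rot: [-2.216, -2.222, 0.004]
contact_force: [-3.3, 3.4, 2.8]
opening: 0.0129
grip_force: 69.2
t: 33.52
tool_pos: [0.5698, -0.2808, 0.0129]
tool_rot: [2.218, 2.224, -0.003]
contact_force: [0.9, 0.1, -4.2]
opening: 0.0135
grip_force: 68.8
```

```bash
python3 -m handwheel '[[[0,0,0.1],[0,0,0]],[[0,0,0.1],[0,0,0]]]'; python3 -m handwheel '[[[0,0,0.1],[0,0,0]],[[0,0,0.1],[0,0,0]]]'
```

```text
t: 33.78
tool_pos: [0.5698, -0.2808, 0.0126]
tool_rot: [2.218, 2.224, -0.003]
contact_force: [-2.9, 2.5, 6.1]
opening: 0.0132
grip_force: 69.5
t: 34.02
tool_pos: [0.5699, -0.2808, 0.0126]
tool_rot: [-2.218, -2.224, 0.003]
contact_force: [-4.6, 4.0, 11.6]
opening: 0.0134
grip_force: 70.3
```

Contact with the floor. I release and withdraw.

```bash
python3 -m handwheel '[[[0,0,0],[0,0,0]],[[0,0,0],[0,0,0]],[[0,0,0],[0,0,0]]]' 0.35 60
python3 -m handwheel '[[[0,0,-1],[0,0,0]],[[0,0,-3.5],[0,0,0]],[[0,0,-6.5],[0,0,0]],[[0,0,-10],[0,0,0]],[[0,0,-14],[0,0,0]]]'
python3 -m handwheel '[[[3,0,0],[0,0,0]],[[8,0,0],[0,0,0]],[[13,0,0],[0,0,0]],[[18,0,0],[0,0,0]],[[18,0,0],[0,0,0]]]'
python3 -c "
from h import *
print(rel([.5,-.4,.2]))
a=ctrl.get_image('side')[70:350,100:400];b=ctrl.get_image('top')[90:320,90:460];cv2.imwrite('pics/z.png',np.hstack([cv2.resize(a,(400,373)),cv2.resize(b[:,:],(400,373))]))"
```

```text
t: 34.4
tool_pos: [0.569, -0.2803, 0.0095]
tool_rot: [-2.217, -2.223, 0.003]
contact_force: [-0.8, -0.1, -0.8]
opening: 0.0276
grip_force: 0.0
t: 35.02
tool_pos: [0.5691, -0.2801, 0.1509]
tool_rot: [-2.217, -2.223, 0.003]
contact_force: [0.3, -0.2, -0.1]
opening: 0.0276
grip_force: 0.0
t: 35.65
tool_pos: [0.5688, -0.0974, 0.1502]
tool_rot: [-2.213, -2.228, 0.002]
contact_force: [-0.1, -0.5, 0.0]
opening: 0.0275
grip_force: 0.0
[array([-30.21,  -7.1 ,  -4.96])]
```

View pics/z.png

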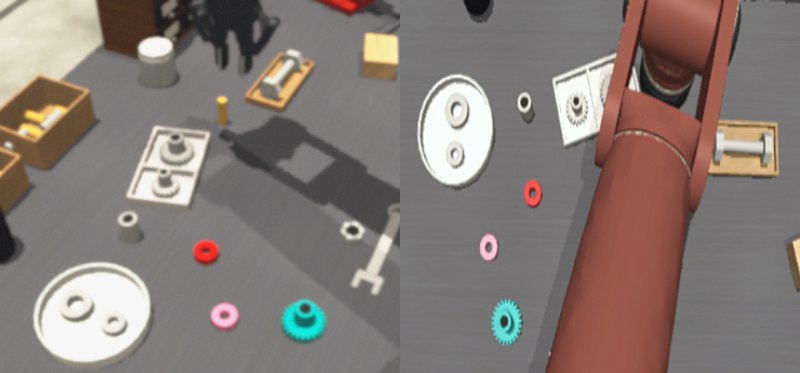

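The final view shows every part in place. Both gears are hub up in their bays and the bearings lie side by side. The spindle lies lengthwise and centred in its tray, and the look-alikes are where they were.

```bash
python3 -c "
from station import ctrl
print(ctrl.finish_job())"
```

```text
the job is handed in; nothing more can be done
None
```

I handed the job in at about 36 s of the 128 s allowed; in the last pictures both gears, both bearings and the spindle lie where the task wants them, released and with the robot clear. No verdict came back.

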